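Sort tested blower motors into the pass and reject nests

TASK

Sort the four blower motors by the tag on their tops: the two with a round tag belong in the nest marked with the round tag, the two with a bar tag in the nest marked with the bar tag, including the bar-tagged one that was put into the wrong nest by mistake. Stand one motor upright in each pocket, lowered gently right down to the pocket floor, not dropped or pushed hard, and do not disturb the jar, spool and bottle standing among them.

Things in the scene. Friction and masses are not known exactly. Their poses are not given: they have to be found in the camera images.
- motor_a: upright aluminium motor cylinder, 44 mm diameter, 76 mm tall, rounded bottom edge, about 140 g; on its white top lies a round black tag, 23 mm across (PASSED). Origin: centre of underside; z up. A white connector sticks out at +x to 28 mm from the axis, 15 mm wide, 50 to 66 mm above the underside. Starts on the rubber mat.
- motor_b: upright aluminium motor cylinder, 44 mm diameter, 76 mm tall, rounded bottom edge, about 140 g; on its white top lies a round black tag, 23 mm across (PASSED). Origin: centre of underside; z up. A white connector sticks out at +x to 28 mm from the axis, 15 mm wide, 50 to 66 mm above the underside. Starts on the rubber mat.
- motor_c: upright aluminium motor cylinder, 44 mm diameter, 76 mm tall, rounded bottom edge, about 140 g; on its white top lies a narrow black bar tag, 32 x 9 mm (REJECTED). Origin: centre of underside; z up. A white connector sticks out at +x to 28 mm from the axis, 15 mm wide, 50 to 66 mm above the underside. Starts on the rubber mat.
- motor_d: upright aluminium motor cylinder, 44 mm diameter, 76 mm tall, rounded bottom edge, about 140 g; on its white top lies a narrow black bar tag, 32 x 9 mm (REJECTED). Origin: centre of underside; z up. A white connector sticks out at +x to 28 mm from the axis, 15 mm wide, 50 to 66 mm above the underside. Starts wrongly in a pocket of the pass nest.
- pass_nest: PASS nest: fixed white block, 74 mm wide (y), 42 mm high; two open pockets in a row along x, centred at x = -34.5 and +34.5 mm, each 64 mm square inside, floor 5 mm above bench, walls 5 mm; solid end block from x = 71.5 to 111.5 mm bears a round black tag, 30 mm across. Origin: on the bench under the divider's middle. At the start one pocket holds motor_d.
- reject_nest: REJECT nest: fixed white block, 74 mm wide (y), 42 mm high; two open pockets in a row along x, centred at x = -34.5 and +34.5 mm, each 64 mm square inside, floor 5 mm above bench, walls 5 mm; solid end block from x = 71.5 to 111.5 mm bears a black bar tag, 42 x 12 mm. Origin: on the bench under the divider's middle. Empty at the start.
- pass_nest_near (a point): centre of the floor of the pass nest's pocket at x = -34.5 mm, 5 mm above the bench
- pass_nest_far (a point): centre of the floor of the pass nest's pocket at x = +34.5 mm, 5 mm above the bench
- reject_nest_near (a point): centre of the floor of the reject nest's pocket at x = -34.5 mm, 5 mm above the bench
- reject_nest_far (a point): centre of the floor of the reject nest's pocket at x = +34.5 mm, 5 mm above the bench
- screw_jar: bystander: amber glass screw jar with steel cap, 42 mm in diameter, 58 mm tall, standing on the mat; origin at the centre of its underside
- wire_spool: bystander: copper wire spool, 50 mm in diameter, 52 mm tall, standing on the mat; origin at the centre of its underside
- cleaner_bottle: bystander: white bottle with black cap, 40 mm in diameter, 90 mm tall, standing on the mat; origin at the centre of its underside

How it is judged:
At the end, for the whole second after the job is handed in: motor_a and motor_b stand in pockets of the pass nest, motor_c and motor_d in pockets of the reject nest, each with its underside less than 10 mm above the bench (on the pocket floor), upright within 0.12 rad and at rest (x of motor_a in the frame of pass_nest between -0.067 and 0.067 m and y of motor_a in the frame of pass_nest between -0.034 and 0.034 m and z of each of motor_a, motor_b in the frame of pass_nest below 0.01 m and angle between each of motor_a, motor_b, motor_c, motor_d's own z axis and vertical below 0.12 rad and linear speed of each of motor_a, motor_b, motor_c, motor_d below 0.02 m/s and x of motor_b in the frame of pass_nest between -0.067 and 0.067 m and y of motor_b in the frame of pass_nest between -0.034 and 0.034 m and x of motor_c in the frame of reject_nest between -0.067 and 0.067 m and y of motor_c in the frame of reject_nest between -0.034 and 0.034 m and z of each of motor_c, motor_d in the frame of reject_nest below 0.01 m and x of motor_d in the frame of reject_nest between -0.067 and 0.067 m and y of motor_d in the frame of reject_nest between -0.034 and 0.034 m); the robot touches nothing.
It fails at once if a motor is dropped or thrown (moves faster than 0.45 m/s with no finger on it: a fall of about 10 mm) ((contact force between the fingers and motor_a below 0.05 N and linear speed of motor_a above 0.45 m/s) or (contact force between the fingers and motor_b below 0.05 N and linear speed of motor_b above 0.45 m/s) or (contact force between the fingers and motor_c below 0.05 N and linear speed of motor_c above 0.45 m/s) or (contact force between the fingers and motor_d below 0.05 N and linear speed of motor_d above 0.45 m/s)).
It fails at once if a motor is pushed against a nest with more than 40 N (contact force between any of motor_a, motor_b, motor_c, motor_d and pass_nest above 40 N or contact force between any of motor_a, motor_b, motor_c, motor_d and reject_nest above 40 N).
It fails at once if the jar, spool or bottle is shifted by more than 15 mm or tipped by more than 0.25 rad (distance of any of screw_jar, wire_spool, cleaner_bottle from where it was at the start of the episode above 0.015 m or angle between any of screw_jar, wire_spool, cleaner_bottle's own z axis and vertical above 0.25 rad).
It also fails if it takes over 72 s, if anything falls off the work surface, if the arm or the gripper's body presses on something with over 40 N, if the wrist force passes 120 N, or if a joint passes its speed limit or range.

ROBOT

A 6-joint arm with a two-finger parallel gripper is mounted at the origin on the work surface. World frame = base frame: x ahead of the robot, y to its left, z up, the work surface at z = 0. Lengths are in m, angles in rad, forces in N, time in s.
With the tool pointing down it reaches from about 0.375 to 0.975 m from the base axis. Payload 3.8 kg.
Tool frame: the origin (TCP) lies midway between the tips of the shut fingers; the grasp point (between the pads) lies 19 mm behind it; x points along the fingers, y is the direction in which the jaws open and shut, and the axes are right-handed (so a half turn about x gives the same grasp; the last joint's range is limited). The gripper opens to 88 mm and grips with 3 to 60 N. Pads are 18 mm wide; open, the fingers measure 123 mm over their backs; the gripper's body (75 mm by 187 mm) begins 45 mm behind the grasp point.
Start: joints at [-1.231, 0.264, 1.604, -0, 1.274, -0.037], TCP at [0.248, -0.628, 0.239] pointing down, gripper open.
Joint ranges: [-2.63, 2.63], [-0.94, 2.18], [0.31, 2.57], [-1.31, 4.45], [0, 2.66], [-2.55, 2.55]. Speed limits (rad/s): [2.57, 2.57, 3.14, 3.14, 3.14, 3.14].

INTERFACE

Orientations are given as a rotation vector (axis times angle).
In Python, from cell import manip, inverse_kinematics, cams, order gives the robot as it stands. Calls block until the motion is done:
- manip.move_pose(position, orientation): joint-space move of the TCP to a pose.
- manip.move_linear(position, rate=0.15, rot=None): straight line of the TCP; rot=None keeps the orientation; rate is the mean speed in m/s.
- manip.set_joints(angles): joint-space move.
- manip.set_gripper(opening, force=None): finger opening in m; force is the grip in N (None keeps the last); returns when the fingers have stopped.
- manip.dwell(seconds).
- inverse_kinematics(position, orientation): joint angles nearest the present ones, or None.
- manip.state(): the state.
- cams.capture(name): name is "side" or "top"; returns a dict with "image" (400x640x3 uint8, blue, green, red), "z_map" (400x640 float32, m along the optical axis (not along the pixel's ray), 0 where there is no reading), "intrinsics" (3x3 intrinsics, pixels), "position" and "orientation" of the camera in the world. Camera axes: x right, y down, z forward; pixel columns grow to the right and rows downward; lengths in m; the calibration is good to about 2 mm. A picture is of the moment at which its call begins.
A pose or a line that the arm cannot do raises manip.IKError and nothing moves.
- order.close_job(): hands the job in, once; it reports no verdict.
The state is a dict: "clock": time; "joint_pos": joint angles; "joint_velocities": joint speeds; "tau": joint torques, N m; "tool_pos": TCP position; "tcp_rot": TCP orientation; "contact_force": force on the tool from outside, world axes, zero at the start; "moment": the same for the moment, N m; "gripper_width": finger opening in m.
Only numpy, scipy, OpenCV 4.12 (cv2) and the standard library are available. Lean on these libraries where they do the work, as an engineer would, in place of code of your own. Each camera call takes 0.05 s, during which the arm holds its last target. There are 200 camera calls.

## Working session

There is one attempt and no reset: what is moved stays moved. The work goes in short steps, each a Python script; the robot and the scene stay as the last script left them, time stands still between calls to the robot, and variables do not carry over. Pictures are saved under pics/ and viewed, about 8 in all and at most 12, crops included, and the job is handed in when it is done.

```bash
ls; mkdir -p pics
python3 - <<'E'
from cell import manip,cams
import cv2,numpy as np
for n in("top","side"):
    c=cams.capture(n); cv2.imwrite(f"pics/{n}0.png",c["image"]); np.savez(f"{n}0.npz",**c)
    print(n,c["position"],c["orientation"],c["intrinsics"].tolist() if hasattr(c["intrinsics"],'tolist') else c["intrinsics"])
s=manip.state();print(s["clock"],s["tool_pos"],s["tcp_rot"],s["gripper_width"])
E
```

```text
pics
top [ 0.42588198 -0.00766587  0.94221594] [-2.09526302  2.1615543  -0.16073079] [[369.86843760479, 0.0, 317.96155881470037], [0.0, 369.86843760479, 198.74630820096843], [0.0, 0.0, 1.0]]
side [ 0.51042826 -0.84911757  0.63146187] [-2.16962628  0.07827906 -0.01002834] [[414.62498923088174, 0.0, 315.41415585159723], [0.0, 414.62498923088174, 198.65340683707763], [0.0, 0.0, 1.0]]
0.1 [ 0.24814326 -0.6270322   0.2375152 ] [ 2.01586737  0.38647878 -2.0165159 ] 0.08789597617437124
```

View pics/top0.png

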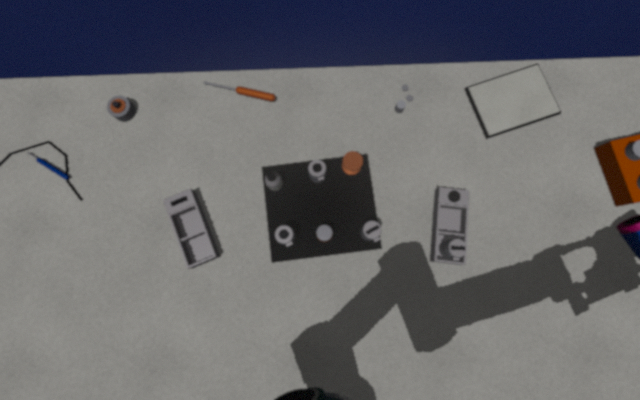

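View pics/side0.png

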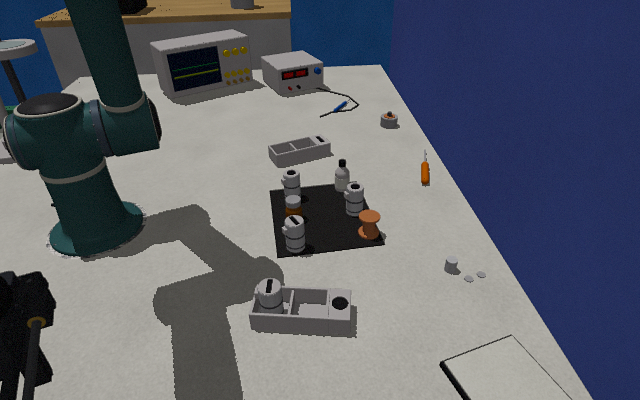

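The top view shows the round-tag motors at about (284,234) and (317,169). The bar-tag motors are at (372,230) and, in the near pass pocket, (456,247). The jar is at (324,232), the spool at (352,160) and the bottle at (273,178). The reject nest is at (190,228) and the pass nest at (450,225). The side view agrees with this. Next I'll measure with depth.

```bash
cat > vis.py <<'E'
import numpy as np,cv2
from scipy.spatial.transform import Rotation as R
def cloud(c):
    K=c["intrinsics"];z=c["z_map"];v,u=np.mgrid[:z.shape[0],:z.shape[1]]
    p=np.stack([(u-K[0,2])/K[0,0]*z,(v-K[1,2])/K[1,1]*z,z],-1)
    w=p@R.from_rotvec(c["orientation"]).as_matrix().T+c["position"]
    w[z==0]=np.nan
    return w
def pix2w(c,u,v,zw):
    K=c["intrinsics"];d=R.from_rotvec(c["orientation"]).as_matrix()@np.array([(u-K[0,2])/K[0,0],(v-K[1,2])/K[1,1],1.])
    o=np.array(c["position"]);return o+d*(zw-o[2])/d[2]
E
python3 - <<'E'
import numpy as np,cv2
from vis import *
c=dict(np.load("top0.npz"));w=cloud(c)
im=c["image"][140:280,150:482];cv2.imwrite("pics/crop0.png",cv2.resize(im,None,fx=2.4,fy=2.4,interpolation=cv2.INTER_CUBIC))
print("bench",np.nanmedian(w[280:300,200:250,2]))
for n,u,v,h in[("A",284,234,.076),("B",317,169,.076),("C",372,230,.076),("D",456,247,.081),("jar",324,232,.058),("spool",352,160,.052),("bottle",273,178,.09)]:
    P=w[v-20:v+21,u-20:u+21].reshape(-1,3);q=P[np.abs(P[:,2]-h)<.008]
    r=cv2.minEnclosingCircle(q[:,:2].astype(np.float32))
    print(n,len(q),q.mean(0).round(4),np.round(r[0],4),round(r[1],4),"pix",pix2w(c,u,v,h).round(4))
for n,u0,u1,v0,v1 in[("rej",160,222,182,272),("pass",425,475,180,270)]:
    P=w[v0:v1,u0:u1].reshape(-1,3);q=P[np.abs(P[:,2]-.042)<.009]
    print(n,len(q),cv2.minAreaRect(q[:,:2].astype(np.float32)*1000),np.median(q[:,2]))
E
```

```text
bench 0.0006297488837886389
A 289 [0.488  0.0852 0.0791] [0.4867 0.0854] 0.0246 pix [0.4894 0.0847 0.076 ]
B 268 [0.6438 0.004  0.0791] [0.6435 0.0017] 0.0245 pix [0.643  0.0029 0.076 ]
C 281 [ 0.4929 -0.1192  0.0791] [ 0.4913 -0.1217] 0.0252 pix [ 0.4923 -0.1213  0.076 ]
D 295 [ 0.4457 -0.3109  0.0814] [ 0.446  -0.3122] 0.0221 pix [ 0.447  -0.3108  0.081 ]
jar 199 [ 0.4916 -0.008   0.0613] [ 0.4923 -0.0081] 0.0191 pix [ 0.4925 -0.0091  0.058 ]
spool 307 [ 0.6675 -0.0837  0.0552] [ 0.668 -0.084] 0.025 pix [ 0.669  -0.0843  0.052 ]
bottle 62 [0.6261 0.114  0.0923] [0.627  0.1141] 0.0101 pix [0.6212 0.1073 0.09  ]
rej 1051 ((516.2783203125, 323.2337951660156), (183.73838806152344, 75.6427230834961), 21.11941909790039) 0.042298487761278536
pass 1064 ((501.9369201660156, -318.3670349121094), (76.26447296142578, 182.6757049560547), 81.8722915649414) 0.041839295764600104
```

View pics/crop0.png

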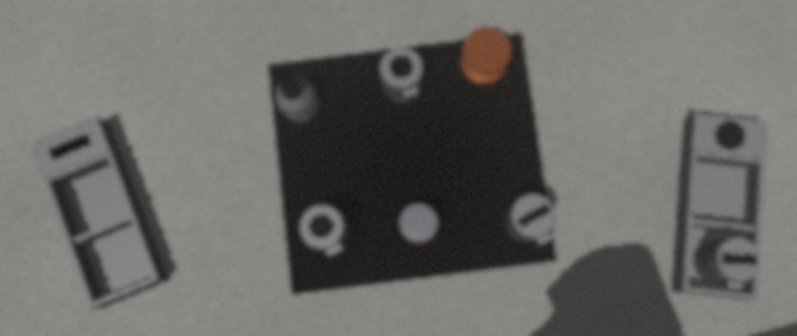

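The measurements agree with the given sizes: tops at 0.079–0.081 m, and nests about 183 x 75 mm. I'll grip high so the fingers stay above the nest walls, with the jaws across the connectors. D goes first, to the far reject pocket.

```bash
cat > job.py <<'E'
import numpy as np
from cell import manip,inverse_kinematics,cams
from scipy.spatial.transform import Rotation as R
def rot(deg):
    a=np.radians(deg);x=np.array([0,0,-1.]);y=np.array([np.cos(a),np.sin(a),0])
    return R.from_matrix(np.c_[x,y,np.cross(x,y)]).as_rotvec()
def nest(o,yaw,s):
    a=np.radians(yaw);return np.array(o)+s*np.array([np.cos(a),np.sin(a)])
PY,RY=-8.1,21.1
PO,RO=(.4821,-.3155),(.4976,.3160)
ZC=.19
def branch(xy,deg):  # pick the jaw half-turn with the last joint most central
    c=[(abs(q[5]),d) for d in(deg,deg-180,deg+180) if (q:=inverse_kinematics([*xy,ZC],rot(d))) is not None]
    return min(c)[1]
def st(t):
    s=manip.state();print(t,"t=%.1f"%s["clock"],np.round(s["tool_pos"],4),"w=%.4f"%s["gripper_width"],"F",np.round(s["contact_force"],1),flush=True)
    return s
def pick(xy,deg,z,op=.064):
    r=rot(deg);manip.move_pose([*xy,ZC],r);manip.set_gripper(op)
    manip.move_linear([*xy,z],rate=.15);st("at")
    manip.set_gripper(.03,force=20);s=st("grip")
    assert .040<s["gripper_width"]<.049
    manip.move_linear([*xy,z+.02],rate=.06);manip.move_linear([*xy,ZC],rate=.2);st("up")
def place(xy,deg,z):
    manip.move_linear([*xy,ZC],rate=.3,rot=rot(deg))
    manip.move_linear([*xy,z+.02],rate=.15);manip.move_linear([*xy,z+.004],rate=.05)
    f0=manip.state()["contact_force"][2]
    for h in np.arange(.003,-.0035,-.001):
        manip.move_linear([*xy,z+h],rate=.02)
        if manip.state()["contact_force"][2]-f0>2.5:break
    st("down h=%.3f"%h)
    manip.set_gripper(.06);st("open");manip.move_linear([*xy,z+.05],rate=.1);manip.move_linear([*xy,ZC],rate=.3)
E
python3 - <<'E'
from job import *
a=branch((.446,-.311),85);b=branch(nest(RO,RY,.0345),111)
print(a,b)
b=b+180*round((a-b)/180)
print(b,inverse_kinematics([*nest(RO,RY,.0345),ZC],rot(b)))
pick((.446,-.311),a,.047);place(nest(RO,RY,.0345),b,.047);st("end")
E
```

```text
-95 111
-69 [ 5.14972594e-01  2.01481361e-01  1.77198599e+00 -4.44089210e-16
  1.16812530e+00  1.71924978e+00]
at t=3.1 [ 0.4468 -0.3116  0.0479] w=0.0640 F [-0.5 -0.3  0.2]
grip t=3.6 [ 0.4468 -0.3118  0.048 ] w=0.0440 F [ 0.  -0.3  4.7]
up t=4.8 [ 0.4452 -0.3104  0.1887] w=0.0436 F [-0.4  0.9 -2.8]
down h=0.000 t=9.6 [0.5304 0.3287 0.048 ] w=0.0435 F [-0.4 -1.4  5.8]
open t=10.0 [0.5295 0.3283 0.0466] w=0.0601 F [-0.6 -0.1  0.8]
end t=11.1 [0.5302 0.3286 0.1909] w=0.0599 F [ 0.3  0.4 -0.1]
```

D touched down at the predicted height. Next is C.

Run:
```python
from job import *
import cv2
p=(.492,-.1205);t=nest(RO,RY,-.0345)
a=branch(p,117);b=111+180*round((a-111)/180)
print(a,b,inverse_kinematics([*t,ZC],rot(b))[5])
pick(p,a,.046);place(t,b,.0485)
manip.move_pose([.49,.19,.25],rot(b))
i=cams.capture("top")["image"];j=cams.capture("side")["image"]
cv2.imwrite("pics/c1.png",np.vstack([cv2.resize(i[140:280,150:482],(760,320),interpolation=cv2.INTER_CUBIC),cv2.resize(j[120:260,220:460],(480,280))[:, :].copy() if 0 else cv2.copyMakeBorder(cv2.resize(j[120:260,220:460],(480,280)),0,0,0,280,0)]))
```

```text
-63 -69 1.7374285271069887
at t=14.1 [ 0.4929 -0.1208  0.0469] w=0.0640 F [0.4 0.8 0.1]
grip t=14.6 [ 0.4927 -0.1208  0.0468] w=0.0437 F [-0.4 -0.7  3.9]
up t=15.8 [ 0.4911 -0.1202  0.1887] w=0.0435 F [ 0.  -0.5 -1.7]
down h=-0.001 t=20.1 [0.4659 0.3038 0.0488] w=0.0436 F [-2.3 -1.5  6.7]
open t=20.5 [0.4653 0.3035 0.0473] w=0.0601 F [-0.7 -0.9  0.1]
```

View pics/c1.png

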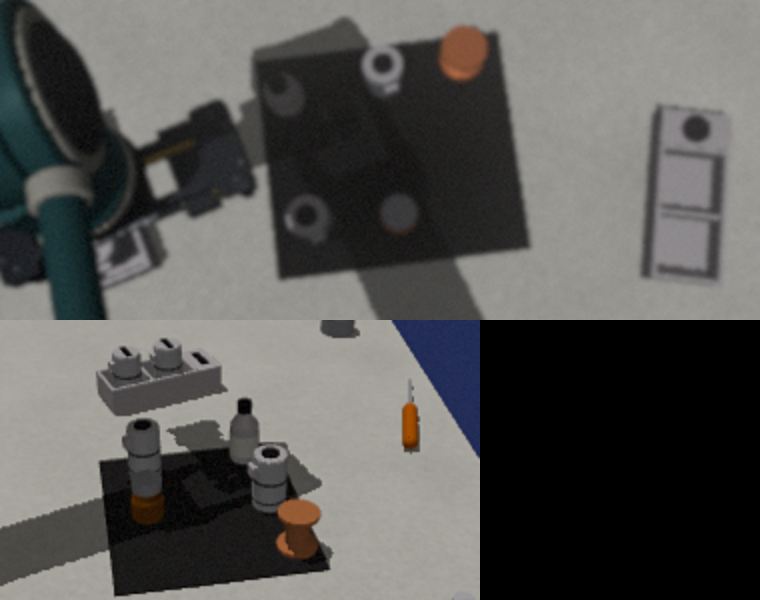

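The side view in the lower half shows both bar motors upright in the reject nest at about (127,362) and (167,355). The bystanders haven't moved, and the pass nest is empty. Next are B to the far pass pocket and A to the near one. B gets jaws turned away from the spool.

Run:
```python
from job import *
import cv2
for p,g,s,op in[((.6437,.003),88,.0345,.060),((.4875,.0853),117,-.0345,.064)]:
    t=nest(PO,PY,s);a=branch(p,g);b=82+180*round((a-82)/180)
    print(a,b,inverse_kinematics([*t,ZC],rot(b))[5])
    pick(p,a,.046,op);place(t,b,.0485)
manip.set_joints([-1.231,.264,1.604,0,1.274,-.037]);st("home")
c=cams.capture("top");np.savez("top1.npz",**c);j=cams.capture("side")["image"]
m=np.zeros((600,800,3),np.uint8);m[:320,:760]=cv2.resize(c["image"][140:280,150:482],(760,320),interpolation=cv2.INTER_CUBIC)
m[320:600,:480]=cv2.resize(j[120:350,220:460],(480,280));cv2.imwrite("pics/c2.png",m)
from vis import cloud
w=cloud(c)
for n,(x,y),h in[("jar",(.4916,-.008),.058),("spool",(.6675,-.0837),.052),("bottle",(.6261,.114),.09),("PF",nest(PO,PY,.0345),.081),("PN",nest(PO,PY,-.0345),.081),("RF",nest(RO,RY,.0345),.081),("RN",nest(RO,RY,-.0345),.081)]:
    q=w[(np.hypot(w[...,0]-x,w[...,1]-y)<.035)&(abs(w[...,2]-h)<.008)];print(n,len(q),np.round([x,y],4),q.mean(0).round(4))
```

```text
88 82 -2.027554724438789
at t=26.3 [0.6447 0.003  0.0471] w=0.0603 F [ 0.  -0.1  0.3]
grip t=26.6 [0.6446 0.0031 0.0472] w=0.0432 F [0.1 0.8 3.9]
up t=27.9 [0.6427 0.003  0.1885] w=0.0433 F [-1.2 -0.8 -2.5]
down h=0.000 t=31.6 [ 0.5165 -0.3205  0.0492] w=0.0432 F [-1.6  1.3  4.5]
open t=32.1 [ 0.5162 -0.3203  0.0483] w=0.0598 F [-0.2 -0.6 -0. ]
-63 -98 1.0583937840177597
at t=37.3 [0.4884 0.0854 0.0469] w=0.0639 F [0.6 0.1 0.1]
grip t=37.7 [0.4882 0.0853 0.0468] w=0.0435 F [-0.4 -0.5  3.8]
up t=39.0 [0.4865 0.0852 0.1887] w=0.0436 F [-0.1  0.4 -1.7]
down h=0.000 t=42.9 [ 0.4481 -0.3108  0.0488] w=0.0434 F [-0.7  0.   2.3]
open t=43.3 [ 0.4479 -0.3106  0.0484] w=0.0597 F [-0.4 -0.2  0.2]
home t=45.9 [ 0.2487 -0.6265  0.2373] w=0.0598 F [-0.4  0.2  0.5]
jar 200 [ 0.4916 -0.008 ] [ 0.4918 -0.008   0.0613]
spool 309 [ 0.6675 -0.0837] [ 0.6676 -0.0835  0.0552]
bottle 64 [0.6261 0.114 ] [0.6262 0.1139 0.0922]
PF 280 [ 0.5163 -0.3204] [ 0.5173 -0.3169  0.0815]
PN 297 [ 0.4479 -0.3106] [ 0.4492 -0.3073  0.0814]
RF 276 [0.5298 0.3284] [0.5301 0.3248 0.0817]
RN 289 [0.4654 0.3036] [0.4668 0.3025 0.0817]
```

View pics/c2.png

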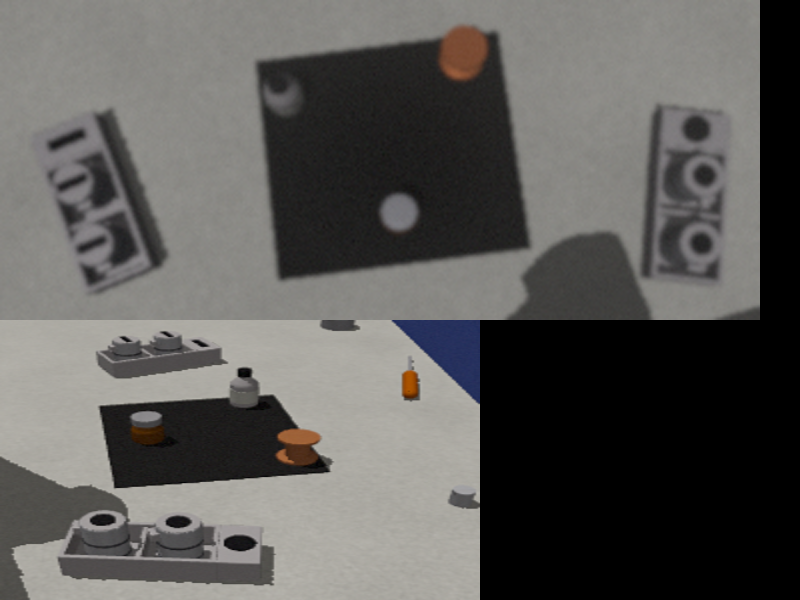

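The last picture shows round-tag motors in both pass pockets, at (703,177) and (701,243). Bar-tag motors are in both reject pockets, at (72,183) and (92,245). All tops are at 0.0815 m, which means they are on the pocket floors, and the bystanders haven't moved. I'm handing in the job.

```bash
python3 -c "
from cell import order
print(order.close_job())"
```

```text
the job is handed in; nothing more can be done
None
```

All four motors are sorted and the job is handed in; the hand-in reports no verdict. Motor_d went from the pass nest to the far reject pocket, motor_c to the near reject pocket, and the two round-tag motors to the pass nest. The arm was back at its start pose by 45.9 s of the 72 s allowed.

- **Placing:** each motor was lowered in 1 mm steps at the end. The wrist force at touchdown read 2 to 7 N, against the 40 N limit, and contact came within 1 mm of the predicted height.
- **Final check:** the tops of all four motors read 0.0814 to 0.0817 m, where 0.081 m means standing on the pocket floor. They look upright in the pictures and are within about 4 mm of the pocket centres.
- **Bystanders:** the jar, spool and bottle are within 0.3 mm of where they started.
- **Disagreement:** the depth camera put the motors 1 to 4 mm from where the gripper released them, mostly in y. I put this down to viewing angle and calibration; the pockets leave 10 mm of clearance all round. No check failed.

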